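# True up the corner of a bamboo display stand

### The job

By its steel post, slide the carrier with the freshly glued bamboo stand along its rail until it clicks into the detent, where the carrier's middle is level with the small block beside the rail. Then fetch the metal square that stands on the teal mat, set its foot flat on the bamboo plate and press its back flat against the bamboo upright, mid-width, so that both faces touch fully and the stand is held square. Finish while still gripping the square and pressing it into the corner, with the carrier still in its detent, and do not disturb the menorah or the canister.

Things in the scene. Friction and masses are not known exactly. Their poses are not given: they have to be found in the camera images.
- carrier (a joint): travel (m) of the aluminium carrier (130 x 180 x 14 mm, top 40 mm above the shelf) along the rail's +y, 0 to 0.22. Detent at 0.170, where the two bumps at the middle of its far edge take the block's spring ball between them; it draws in from within 4 mm either side and takes about 6 N to enter or leave. Rail friction 1.5 N. Starts at 0 to 0.07.
- rail: aluminium slide rail 110 x 420 mm fixed on the shelf; origin under its centre; +y (to the robot's left, turned by its yaw) is the direction in which the carrier must be pushed, +x points away from the robot. A 36 mm tall block with the detent ball stands at the far side (+x) at x = 92 to 124 mm, y = 60 mm.
- post (a point): steel post on the carrier, upright, round, 20 mm in diameter, its foot 40 mm and its top 125 mm above the shelf; this point is on its axis 100 mm above the shelf. Post and carrier move together; axes as the rail's.
- station (a point): the point fixed to the rail where post comes to be when the carrier is in the detent
- corner (a point): middle of the inside corner line between bamboo plate and bamboo upright, both fixed on the carrier; 52 mm above the shelf. Axes as the rail's: the plate's top face is level, runs 95 mm along +x from here and is 100 mm wide in y; the upright's face looks along +x (away from the robot), is 44 mm wide in y and 90 mm tall, the upright is 25 mm thick. The post's axis is at x = +60, y = -75 mm from here.
- plate: bamboo plate 120 x 100 x 12 mm flat on the carrier; origin under it, 40 mm above the shelf
- upright: bamboo upright 25 x 44 x 90 mm on the plate at the side nearer the robot; origin at the centre of its foot, 52 mm above the shelf
- square_grip (a point): grip point of the loose metal square (about 0.35 kg), which stands on its foot on the 4 mm thick teal mat. Foot 90 (x) x 34 (y) x 18 (z) mm; at the foot's -x end an upright blade 36 (x) x 10 (y) mm rises to 125 mm above the underside. This point is in the middle of the blade's 36 x 10 mm section, 90 mm above the underside. z is up, +x points along the foot away from the back. The back face (blade and foot end flush) is 18 mm to -x of this point.
- square_heel (a point): middle of the square's heel edge: the bottom edge of the back face, 18 mm to -x of and 90 mm below square_grip; axes as there. Seated, it coincides with corner and the axes agree with the rail's.
- square: the whole square; origin at the centre of the foot's underside
- menorah: polished chrome nine-branched menorah, 260 mm wide, 213 mm tall, loose; origin under its foot; leave it alone
- canister: small steel canister 70 mm in diameter, 90 mm tall, loose; origin under it; leave it alone

How it is judged (in metres and radians):
On the way, in this order (a step that is already met when the one before it is completed fails the run):
1. the carrier rests in its detent (value of joint carrier between 0.166 and 0.174 m), for 0.2 s.
2. the square is seated in the corner, touching both faces (distance between square_heel and corner below 0.013 m and contact force between square and upright above 1 N and contact force between square and plate above 1 N), for 0.2 s.
At the end, for the whole second after the job is handed in: Carrier within 4 mm of its detent; square's heel within 2.5 mm of the corner line in depth and height, 12 mm sideways; aligned within 0.05 rad, upright within 0.03 rad; over 1 N on both upright and plate, and the fingers still grip the square (all of step 1 and x of square_heel in the frame of corner between -0.0025 and 0.0025 m and y of square_heel in the frame of corner between -0.012 and 0.012 m and z of square_heel in the frame of corner between -0.0025 and 0.0025 m and angle between the x axis of square_heel and the x axis of corner, either way round below 0.05 rad and angle between square_heel's own z axis and vertical below 0.03 rad and contact force between square and upright above 1 N and contact force between square and plate above 1 N and contact force between the fingers and square above 2 N); the arm keeps its last pose, push and grip.
It fails at once if the menorah is disturbed (distance of menorah from where it was at the start of the episode above 0.015 m).
It fails at once if the canister is disturbed (distance of canister from where it was at the start of the episode above 0.015 m).
It also fails if it takes over 72 s, if anything falls off the work surface, if the arm or the gripper's body presses on something with over 40 N, if the wrist force passes 120 N, or if a joint passes its speed limit or range.

### The arm

A 6-joint arm with a two-finger parallel gripper is mounted at the origin on the work surface. World frame = base frame: x ahead of the robot, y to its left, z up, the work surface at z = 0. Lengths are in m, angles in degrees, forces in N, time in s.
With the tool pointing down it reaches from about 0.35 to 1 m from the base axis. Payload 7.1 kg.
Tool frame: the origin (TCP) lies midway between the tips of the shut fingers; the grasp point (between the pads) lies 19 mm behind it; y points along the fingers, x is the direction in which the jaws open and shut, and the axes are right-handed (so a half turn about y gives the same grasp; the last joint's range is limited). The gripper opens to 85 mm and grips with 20 to 120 N. Pads are 22 mm wide; open, the fingers measure 114 mm over their backs; the gripper's body (76 mm by 85 mm) begins 54 mm behind the grasp point. The pads swing forward as they close: fully open they stand 13 mm farther back than shut.
Start: joints at [-67.666, 24.242, 93.386, -0, 62.372, -1.089], TCP at [0.248, -0.573, 0.231] pointing down, gripper open.
Joint ranges: [-172.04, 172.04], [-51.8, 120.97], [4.93, 147.93], [-75.15, 255.16], [6.16, 154.13], [-145.62, 145.62]. Speed limits (degrees/s): [136.94, 136.94, 172.46, 180, 180, 180].

### API

Orientations are given as [roll, pitch, yaw] about the fixed x, y, z axes, in that order (R = Rz(yaw) Ry(pitch) Rx(roll)).
In Python, from cell import robot gives the robot as it stands. The module is installed in compiled form; this text tells all that it offers.
- The arm moves only by the tool play_rows, never from a script. Its arguments are lists of equal length, an entry for each row: "translation": the shift along the world's x, y, z in cm, a list of three; "turn": the turn about the world's z in rad; "gripper": the opening, from 0 (shut) to 1 (fully open). A call has exactly 5 rows; each row is the pose to reach, as a shift and turn from the pose commanded when the call began; what a row does not reach only later rows make up. A row lasts 1/8 s, in which the tool goes at most 62.5 mm and 10.7 degrees, less where a joint would pass 70% of its speed; a pose out of reach is approached as far as the arm can. A call with a gripper value outside its range is refused whole. The fingers move at their own pace and stop on an object; "squeeze" is the grip in N (left out, the last holds). Time passes only in rows, so rows that repeat a pose let the fingers close, or fill a call up. It gives the time, the measured TCP pose, the force and the opening at its end, in the units of the state.
- robot.get_state(): the state, without advancing time (a new reading comes with each control period).
- robot.get_image(name): name is "scene" or "top" or "wrist"; returns (picture, depth): 480x640x3 uint8, red, green, blue; 480x640 float32, m along the optical axis (not along the pixel's ray), 0 where there is no reading.
- robot.get_calibration(name): a dict with "K" (3x3 intrinsics, pixels), "k1" (the pictures are not rectified: a ray, as slopes to the right and down, at radius r is drawn at 1 + k1 r^2 times it, then the intrinsics apply), "R" (3x3) and "t" (3): a world point X has camera coordinates R X + t. Camera axes: x right, y down, z forward; pixel columns grow to the right and rows downward; lengths in m; the calibration is good to about 2 mm. A picture is of the moment at which its call begins: read the wrist's pose just before it. get_calibration takes no time and is no camera call; for the wrist camera it gives the pose at the moment of the call.
- robot.hand_in(): hands the job in, once; it reports no verdict.
Trained networks look in the newest picture that a camera, given by its name, has taken for a name from the list of things; names that differ only in an ending like _2 or _b are one class to them, and where a whole thing is asked for, a point or a joint stands for the part that bears it (a point fixed in the world has none). Each returns a list of dicts, best first, with "score" (0 to 1); they miss things now and then, are a little off and sometimes report something else, mostly with a low value. They report only what shows in the picture. A call takes as long as a camera call.
- robot.recognise(thing, camera): "bbox" ([centre column, centre row, width, height] in pixels, round what is visible of it).
- robot.landmark_of(thing, camera): "centre" ([column, row] in pixels: a listed point, or the origin of a listed thing).
The state is a dict: "time_s": time; "joints": joint angles; "dq": joint speeds; "tau": joint torques, N m; "tcp_pos": TCP position; "orientation": TCP orientation; "contact_force": force on the tool from outside, world axes, zero at the start; "ft_torque": the same for the moment, N m; "grip_width": finger opening in m.
Only numpy, scipy, OpenCV 4.12 (cv2) and the standard library are available. Lean on these libraries where they do the work, as an engineer would, in place of code of your own. Each camera call takes 0.05 s, during which the arm holds its last target.

## Working session

There is one attempt and no reset: what is moved stays moved. The work goes in short steps, Python scripts to look and compute and a tool call to move; the robot and the scene stay as the last step left them, time stands still between calls to the robot, and variables do not carry over. Pictures are saved under pics/ and viewed, and the job is handed in when it is done.

Besides the shell and the picture viewer there is one more tool, called after ">>>" by a JSON object that holds its "op" and its "data". play_rows: Moves the arm, as the interface text tells. Its arguments: {"type":"object","properties":{"translation":{"type":"array"},"turn":{"type":"array"},"gripper":{"type":"array"},"squeeze":{"type":"number"}},"required":["translation","turn","gripper"]}

```bash
mkdir -p pics; cat > h.py <<'E'
import numpy as np, cv2
from cell import robot
def save(name,fn):
    p,d=robot.get_image(name); cv2.imwrite(f'pics/{fn}.png',cv2.cvtColor(p,cv2.COLOR_RGB2BGR)); np.save(f'pics/{fn}.npy',d); return p,d
def ray(c,px):
    K=np.array(c['K']);k1=c['k1']
    xd=np.array([(px[0]-K[0,2])/K[0,0],(px[1]-K[1,2])/K[1,1]]); x=xd.copy()
    for _ in range(30): x=xd/(1+k1*(x@x))
    return x
def at_depth(c,px,z):
    x=ray(c,px); return np.array(c['R']).T@(np.array([x[0]*z,x[1]*z,z])-np.array(c['t']))
def at_z(c,px,h):
    x=ray(c,px); R=np.array(c['R']);t=np.array(c['t']); o=-R.T@t; d=R.T@np.array([x[0],x[1],1]); return o+d*(h-o[2])/d[2]
def proj(c,X):
    K=np.array(c['K']);p=np.array(c['R'])@X+np.array(c['t']);x=p[:2]/p[2];x=x*(1+c['k1']*(x@x));return np.array([K[0,0]*x[0]+K[0,2],K[1,1]*x[1]+K[1,2]])
E
python3 - <<'E'
from h import *
np.set_printoptions(precision=4,suppress=True)
for n in ['scene','top']:
    save(n,n+'0'); c=robot.get_calibration(n); print(n,{k:np.array(v).round(4).tolist() for k,v in c.items()})
    for th in ['rail','post','station','corner','plate','upright','square_grip','square_heel','square','menorah','canister','carrier']:
        try:
            l=robot.landmark_of(th,n)[:2]
            print(th,[(np.round(a['centre'],1).tolist(),round(a['score'],2)) for a in l])
        except Exception as e: print(th,e)
print(robot.get_state())
E
```

```text
scene {'K': [[485.3186, 0.0, 325.6793], [0.0, 485.3186, 240.1343], [0.0, 0.0, 1.0]], 'k1': -0.0092, 'R': [[0.4773, 0.8787, 0.0121], [0.5521, -0.2891, -0.7821], [-0.6837, 0.38, -0.6231]], 't': [-0.3369, -0.2362, 1.3324]}
rail [([247.4, 293.7], 0.89), ([377.1, 220.5], 0.44)]
post [([149.1, 285.4], 0.67)]
station [([229.0, 266.4], 0.88)]
corner [([195.3, 270.3], 0.75), ([197.4, 285.1], 0.62)]
plate [([199.8, 288.7], 0.79)]
upright [([196.1, 269.1], 0.82), ([233.4, 265.7], 0.19)]
square_grip [([391.3, 188.7], 0.6)]
square_heel [([378.6, 222.1], 0.92)]
square [([394.3, 222.8], 0.85)]
menorah [([490.4, 238.7], 0.57)]
canister [([417.8, 349.7], 0.59)]
carrier it knows: canister, corner, menorah, plate, post, rail, square, square_grip, square_heel, station, upright
top {'K': [[537.3108, 0.0, 319.622], [0.0, 537.3108, 242.6594], [0.0, 0.0, 1.0]], 'k1': -0.0476, 'R': [[0.0148, -0.9997, -0.0198], [-0.9822, -0.0108, -0.1873], [0.1871, 0.0222, -0.9821]], 't': [0.067, 0.6381, 0.993]}
rail [([403.0, 286.5], 0.77)]
post [([492.8, 275.6], 0.93)]
station [([423.1, 266.6], 0.64)]
corner [([443.5, 304.1
[... 165 characters left out ...]
, 302.7], 0.95)]
menorah [([148.6, 240.0], 0.81)]
canister [([307.2, 164.7], 0.63), ([149.4, 243.8], 0.43)]
carrier it knows: canister, corner, menorah, plate, post, rail, square, square_grip, square_heel, station, upright
{'time_s': 1.2, 'joints': array([-67.6649,  24.2417,  93.3878,   0.0008,  62.373 ,  -1.0889]), 'dq': array([-0.0074,  0.0712, -0.0064,  0.0959, -0.1462, -0.0292]), 'tau': array([  0.0008, -55.7342, -28.2147,   0.0002,   0.0007,   0.    ]), 'tcp_pos': array([ 0.2485, -0.5734,  0.2313]), 'orientation': array([-89.9993,   0.0026, -66.5763]), 'contact_force': array([-0.0124, -0.3281,  0.7679]), 'ft_torque': array([-0.0111,  0.0431, -0.0663]), 'grip_width': 0.08558239728453612}
```

View images.

View pics/scene0.png

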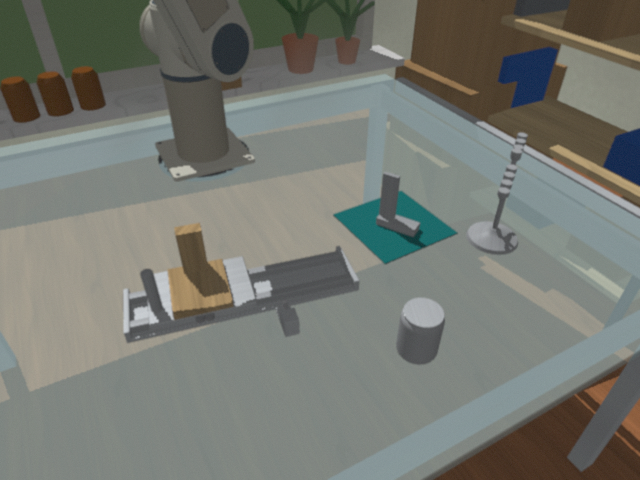

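View pics/top0.png

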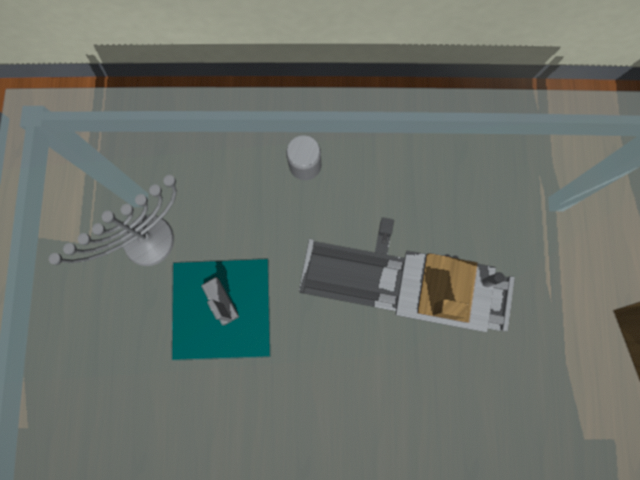

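```bash
cat >> h.py <<'E'
def tri(obs):
    A=[];b=[]
    for c,px in obs:
        x=ray(c,px);R=np.array(c['R']);t=np.array(c['t'])
        for i in range(2):
            A.append(R[i]-x[i]*R[2]); b.append(x[i]*t[2]-t[i])
    s,r,_,_=np.linalg.lstsq(np.array(A),np.array(b),rcond=None); return s, np.sqrt(r)
E
python3 - <<'E'
from h import *
np.set_printoptions(precision=4,suppress=True)
S=robot.get_calibration('scene');T=robot.get_calibration('top')
for n,a,b in [('rail',(247.4,293.7),(403,286.5)),('post',(149.1,285.4),(492.8,275.6)),('station',(229,266.4),(423.1,266.6)),('corner',(195.3,270.3),(443.5,304.1)),('corner2',(197.4,285.1),(443.5,304.1)),('plate',(199.8,288.7),(446.9,293.5)),('upright',(196.1,269.1),(447.2,311.6)),('grip',(391.3,188.7),(218.1,311)),('square',(394.3,222.8),(224,302.7)),('men',(490.4,238.7),(148.6,240)),('can',(417.8,349.7),(307.2,164.7))]:
    print(n,*tri([(S,a),(T,b)]))
ds=np.load('pics/scene0.npy');dt=np.load('pics/top0.npy')
for nm,c,d,px in [('mat',T,dt,(190,340)),('table',T,dt,(100,350)),('railbed',T,dt,(340,275)),('plate',T,dt,(440,270)),('plate2',T,dt,(462,280)),('carr',T,dt,(410,290)),('uptop',T,dt,(455,310)),('matS',S,ds,(360,220)),('tabS',S,ds,(400,280)),('footS',S,ds,(403,226)),('heelS',S,ds,(378.6,222.1)),]:
    z=d[px[1].__int__(),int(px[0])]; print(nm,z,at_depth(c,px,z))
for fn in ['scene0','top0']:
    im=cv2.imread(f'pics/{fn}.png')
    for k,(u,v,w,h) in enumerate([(110,210,260,140),(330,160,130,100)] if fn=='scene0' else [(290,200,240,150),(160,250,120,115)]):
        cv2.imwrite(f'pics/{fn}_c{k}.png',cv2.resize(im[v:v+h,u:u+w],None,fx=800/w if w>150 else 5,fy=800/w if w>150 else 5,interpolation=cv2.INTER_CUBIC))
E
```

```text
rail [ 0.5607 -0.0925 -0.0012] [0.0042]
post [ 0.5705 -0.2512  0.0997] [0.0026]
station [ 0.586  -0.1213  0.0994] [0.0023]
corner [ 0.5198 -0.1666  0.0566] [0.0024]
corner2 [ 0.5229 -0.1711  0.0243] [0.0009]
plate [ 0.5438 -0.1739  0.0345] [0.0044]
upright [ 0.5076 -0.1687  0.0509] [0.0064]
grip [0.5009 0.2652 0.093 ] [0.0048]
square [0.5217 0.2693 0.0151] [0.0032]
men [ 0.6509  0.4368 -0.0002] [0.0006]
can [0.8201 0.109  0.0012] [0.0056]
mat 1.0815319 [0.4452 0.3357 0.0023]
table 1.0835365 [ 0.4213  0.5207 -0.0001]
railbed 1.093577 [0.5805 0.0339 0.009 ]
plate 0.0 [0.44   0.0518 1.0961]
plate2 1.0412788 [ 0.5676 -0.2027  0.0544]
carr 1.0551665 [ 0.5486 -0.1035  0.0389]
uptop 0.9450516 [ 0.5036 -0.1674  0.141 ]
matS 1.0941874 [0.4659 0.2183 0.0042]
tabS 0.950099 [ 0.6651  0.1878 -0.0017]
footS 1.0493944 [0.5476 0.2759 0.0216]
heelS 1.074073 [0.5017 0.244  0.0129]
```

View pics/scene0_c0.png

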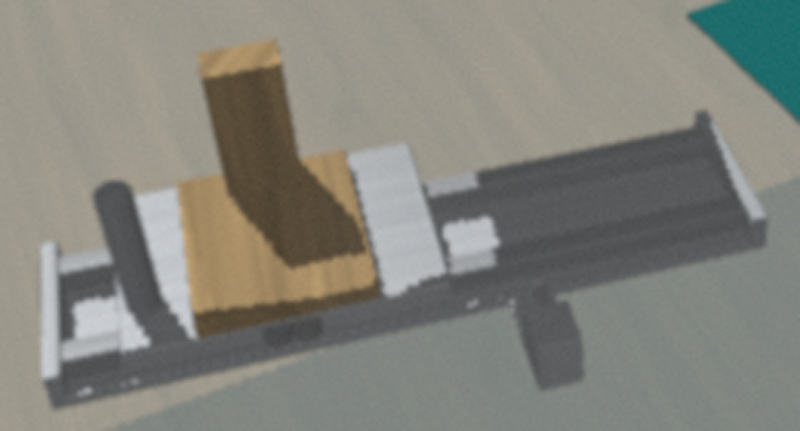

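View pics/top0_c0.png

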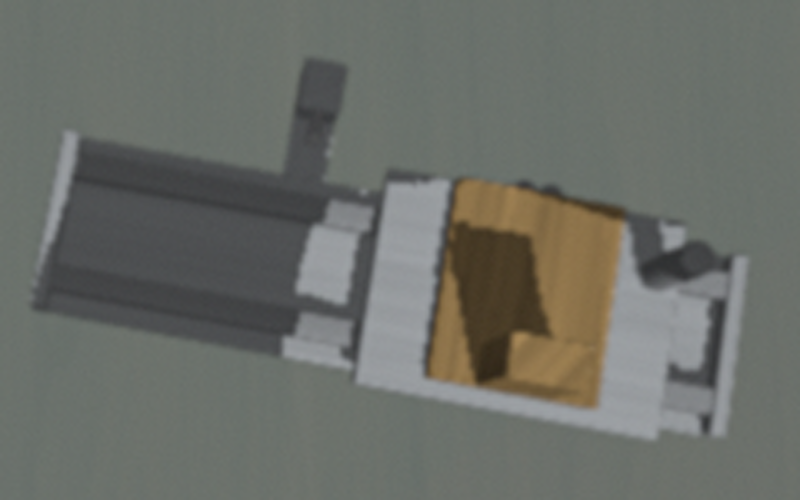

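View pics/scene0_c1.png

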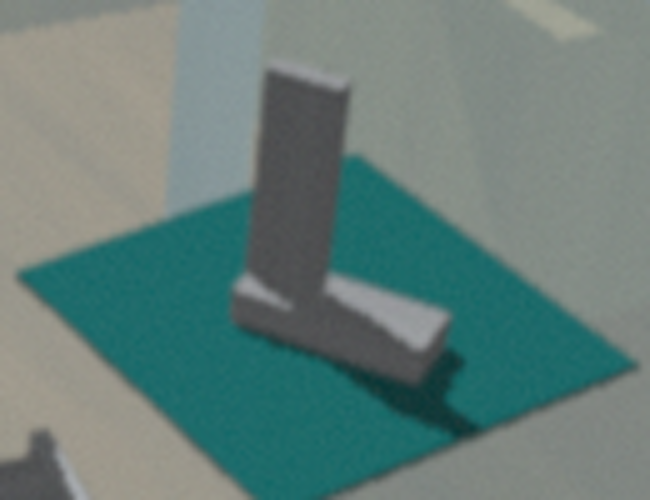

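View pics/top0_c1.png

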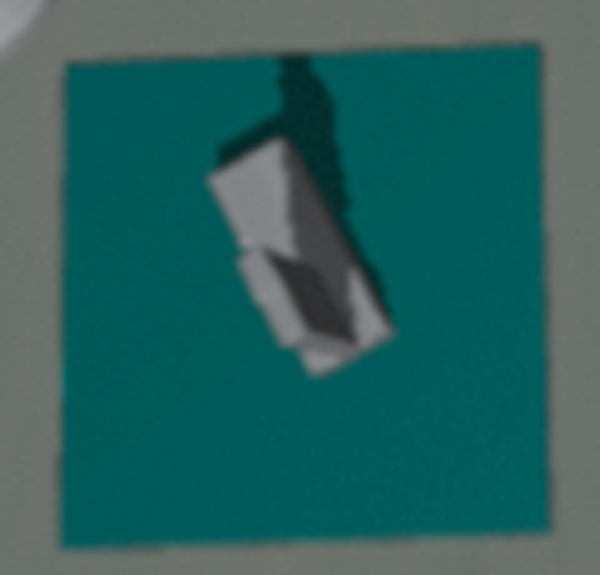

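```bash
python3 - <<'E'
from h import *
np.set_printoptions(precision=4,suppress=True)
S=robot.get_calibration('scene');T=robot.get_calibration('top')
f=lambda u,v:(290+u/3.3333,200+v/3.3333)
P={k:at_z(T,f(*p),h)[:2] for k,(p,h) in dict(FL=((388,172),.04),NL=((357,382),.04),NR=((658,437),.04),pNL=((427,374),.052),pNR=((597,408),.052),pFL=((458,180),.052),pFR=((625,209),.052), uFL=((512,333),.142),uNL=((508,378),.142),uNR=((590,388),.142),uFR=((598,345),.142),ptop=((697,257),.125)).items()}
for k,v in P.items(): print(k,v)
a=lambda p,q:np.degrees(np.arctan2(*(P[q]-P[p])[::-1]))
print('yaws',a('NR','NL')-90,a('NL','FL'),a('pNR','pNL')-90,a('pFR','pFL')-90,a('pNL','pFL'),a('pNR','pFR'))
g=lambda u,v:(160+u/5,250+v/5)
Q={k:at_z(T,g(*p),h)[:2] for k,(p,h) in dict(FL=((209,178),.022),FR=((287,139),.022),NR=((395,335),.022),NL=((315,377),.022),bFL=((238,258),.129),bFR=((266,250),.129),bNL=((290,347),.129)).items()}
for k,v in Q.items(): print(k,v)
b=lambda p,q:np.degrees(np.arctan2(*(Q[q]-Q[p])[::-1]))
print('sq yaw',b('NL','FL'),b('NR','FR'),b('NR','NL')-90,b('FR','FL')-90, 'foot centre',np.mean([Q[k] for k in ['FL','FR','NR','NL']],0),'dims',np.linalg.norm(Q['FL']-Q['NL']),np.linalg.norm(Q['FL']-Q['FR']))
# scene foot
s=lambda u,v:(330+u/5,160+v/5)
for p,h in [((235,285),.022),((450,320),.022),((415,352),.022),((268,65),.129),((350,80),.129)]: print('sc',at_z(S,s(*p),h))
E
```

```text
FL [ 0.625  -0.0974]
NL [ 0.5001 -0.0775]
NR [ 0.4701 -0.2524]
pNL [ 0.5045 -0.1166]
pNR [ 0.486  -0.2143]
pFL [ 0.6185 -0.1369]
pFR [ 0.6023 -0.2349]
uFL [ 0.5211 -0.1476]
uNL [ 0.4973 -0.1448]
uNR [ 0.4925 -0.188 ]
uFR [ 0.5152 -0.1931]
ptop [ 0.5649 -0.2532]
yaws -9.719302671656337 -9.053910766407764 -10.698393891265837 -9.409385266079312 -10.120884513178538 -10.022312874798265
FL [0.5538 0.3127]
FR [0.57   0.2817]
NR [0.4921 0.2345]
NL [0.4749 0.2659]
bFL [0.5136 0.2745]
bFR [0.5166 0.2645]
bNL [0.482  0.2541]
sq yaw 30.70415102662875 31.176122059538983 28.643686574406104 27.7183883712527 foot centre [0.5227 0.2737] dims 0.09167474892013075 0.03496718845865259
sc [0.494  0.2439 0.022 ]
sc [0.5592 0.3128 0.022 ]
sc [0.5708 0.2854 0.022 ]
sc [0.4893 0.2536 0.129 ]
sc [0.515  0.2771 0.129 ]
```

>>> {"op": "play_rows", "data": {"translation": [[5, 5, 0], [10, 10, 0], [14, 14, 0], [18, 18, 0], [22, 22, 0]], "turn": [-0.12, -0.24, -0.36, -0.48, -0.583], "gripper": [1, 1, 1, 1, 1]}}

```text
time_s: 1.82
tcp_pos: [0.4698, -0.352, 0.2315]
orientation: [-90.0, -0.0, -100.2]
contact_force: [0.8, -0.7, -0.0]
grip_width: 0.0859
```

>>> {"op": "play_rows", "data": {"translation": [[4, 4, 0], [7, 7, 0], [9.8, 10, 0], [9.8, 10, 0], [9.8, 10, 0]], "turn": [0, 0, 0, 0, 0], "gripper": [1, 1, 1, 1, 1]}}

```text
time_s: 2.45
tcp_pos: [0.5661, -0.2536, 0.2312]
orientation: [-90.0, -0.0, -100.0]
contact_force: [0.3, 0.5, 0.1]
grip_width: 0.0853
```

```bash
python3 - <<'E'
from h import *
np.set_printoptions(precision=4,suppress=True)
s=robot.get_state();print(s['tcp_pos'],s['orientation'],s['joints'],s['time_s'])
c=robot.get_calibration('wrist');save('wrist','w1')
for th in ['post','corner','plate','upright','station']:
    l=robot.landmark_of(th,'wrist')[:2]; h={'post':.1,'corner':.052,'plate':.04,'upright':.052,'station':.1}[th]
    print(th,[(np.round(a['centre'],1).tolist(),round(a['score'],2),at_z(c,a['centre'],h)) for a in l])
E
```

```text
[ 0.5661 -0.2536  0.2312] [-90.0292  -0.0106 -99.9508] [-25.2168  23.8714  93.9921  -0.0203  62.1619  74.7435] 2.45
post [([317.6, 230.8], 0.9, array([ 0.5638, -0.255 ,  0.1   ]))]
corner [([223.2, 290.0], 0.93, array([ 0.5164, -0.1698,  0.052 ]))]
plate [([218.4, 248.4], 0.94, array([ 0.5481, -0.1708,  0.04  ]))]
upright [([222.3, 302.8], 0.75, array([ 0.5056, -0.1666,  0.052 ]))]
station [([107.7, 227.4], 0.9, array([ 0.59  , -0.1193,  0.1   ]))]
```

View pics/w1.png

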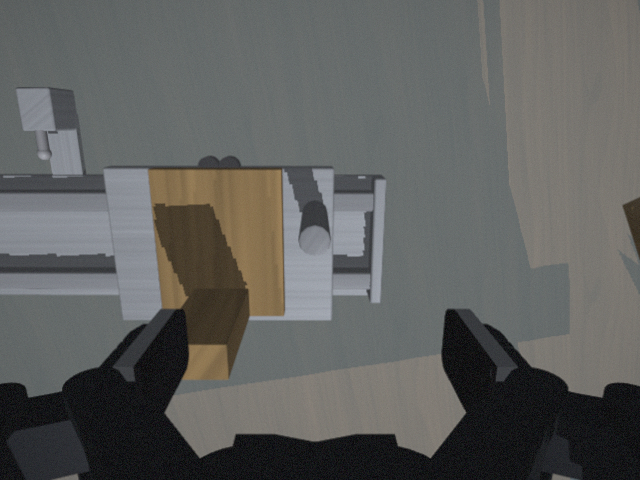

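```bash
python3 - <<'E'
from h import *
np.set_printoptions(precision=4,suppress=True)
c=robot.get_calibration('wrist')
f=lambda u,v,h:at_z(c,(u,v),h)[:2]
P=dict(FL=f(106,168,.04),FR=f(333,168,.04),NL=f(124,320,.04),NR=f(332,320,.04),pFL=f(150,169,.052),pFR=f(282,169,.052),pNR=f(284,315,.052),post=f(315,241,.125),ball=f(44,155,.033),bump=f(219.5,163,.033),ball2=f(44,155,.036),blk=np.mean([f(18,88,.036),f(57,88,.036),f(75,130,.036),f(24,131,.036)],0), uNL=f(160,379,.142),uNR=f(226,379,.142),uFL=f(188,343,.142),uFR=f(230,343,.142))
for k,v in P.items(): print(k,v)
a=lambda p,q:np.degrees(np.arctan2(*(P[q]-P[p])[::-1]))
print(a('FR','FL')-90,a('NR','NL')-90,a('pFR','pFL')-90,a('NR','FR'),a('NL','FL'),a('pNR','pFR'))
d=np.array([np.sin(np.radians(10)),np.cos(np.radians(10))])
mid=np.mean([P[k] for k in ['FL','FR','NL','NR']],0);print('mid',mid,(P['ball']-mid)@d,(P['blk']-mid)@d,(P['ball']-P['bump'])@d)
E
```

```text
FL [ 0.6265 -0.1009]
FR [ 0.5957 -0.2737]
NL [ 0.5    -0.0769]
NR [ 0.469  -0.2519]
pFL [ 0.6202 -0.139 ]
pFR [ 0.603  -0.2359]
pNR [ 0.4862 -0.2144]
post [ 0.564  -0.2539]
ball [ 0.6446 -0.0526]
bump [ 0.6144 -0.1867]
ball2 [ 0.6445 -0.0544]
blk [ 0.6769 -0.0656]
uNL [ 0.4982 -0.1448]
uNR [ 0.4911 -0.1851]
uFL [ 0.5192 -0.1682]
uFR [ 0.5148 -0.1932]
-10.089847829220943 -10.046369655229924 -10.090456688275168 -9.784354464375665 -10.75588344286533 -10.455761106707431
mid [ 0.5478 -0.1759] 0.13823722129290783 0.13094964698443828 0.13731379430492754
```

>>> {"op": "play_rows", "data": {"translation": [[-0.1, -0.1, -4], [-0.1, -0.1, -8], [-0.1, -0.1, -12], [-0.1, -0.1, -14], [-0.1, -0.1, -14]], "turn": [0, 0, 0, 0, 0], "gripper": [1, 1, 1, 1, 1]}}

```text
time_s: 3.38
tcp_pos: [0.5647, -0.2544, 0.0902]
orientation: [-90.1, 0.0, -100.0]
contact_force: [-0.0, 0.0, 0.8]
grip_width: 0.0854
```

>>> {"op": "play_rows", "data": {"translation": [[0, 0, 0], [0, 0, 0], [0, 0, 0], [0, 0, 0], [0, 0, 0]], "turn": [0, 0, 0, 0, 0], "gripper": [0.1, 0.1, 0.1, 0.1, 0.1], "squeeze": 20}}

```text
time_s: 4.0
tcp_pos: [0.5659, -0.2546, 0.0922]
orientation: [-89.9, -0.0, -100.0]
contact_force: [-1.9, 0.4, 6.8]
grip_width: 0.0196
```

>>> {"op": "play_rows", "data": {"translation": [[0.35, 2, 0], [0.87, 4.92, 0], [1.39, 7.88, 0], [1.91, 10.83, 0], [2.08, 11.82, 0]], "turn": [0, 0, 0, 0, 0], "gripper": [0.1, 0.1, 0.1, 0.1, 0.1]}}

```text
time_s: 4.62
tcp_pos: [0.587, -0.1351, 0.0922]
orientation: [-89.9, -0.0, -99.9]
contact_force: [-0.2, -2.4, 5.6]
grip_width: 0.0193
```

```bash
python3 - <<'E'
from h import *
np.set_printoptions(precision=4,suppress=True)
s=robot.get_state();print(s['tcp_pos'],s['contact_force'],s['grip_width'])
save('wrist','w2');save('scene','s2')
E
```

```text
[ 0.587  -0.1351  0.0922] [-0.1761 -2.3535  5.6277] 0.019262667990477555
```

View pics/w2.png

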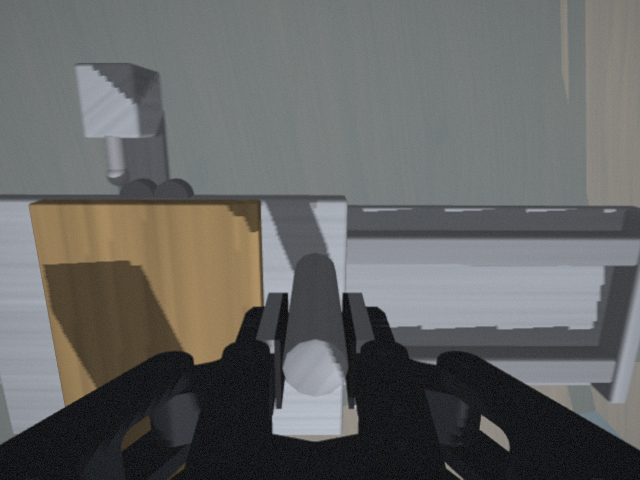

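View pics/s2.png

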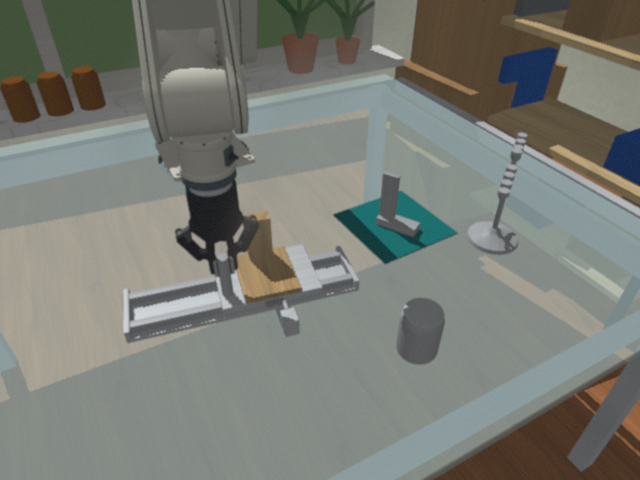

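>>> {"op": "play_rows", "data": {"translation": [[0.07, 0.4, 0], [0.14, 0.8, 0], [0.21, 1.18, 0], [0.24, 1.38, 0], [0.26, 1.48, 0]], "turn": [0, 0, 0, 0, 0], "gripper": [0.1, 0.1, 0.1, 0.1, 0.1]}}

```text
time_s: 5.35
tcp_pos: [0.5893, -0.1222, 0.0922]
orientation: [-89.9, -0.1, -100.0]
contact_force: [-1.0, -3.5, 6.6]
grip_width: 0.0194
```

```bash
python3 - <<'E'
from h import *
np.set_printoptions(precision=4,suppress=True)
s=robot.get_state();print(s['tcp_pos'],s['contact_force'],s['grip_width'])
p,d=save('wrist','w3'); cv2.imwrite('pics/w3c.png',cv2.resize(cv2.cvtColor(p,4)[140:220,60:260],None,fx=4,fy=4))
E
```

```text
[ 0.5893 -0.1222  0.0922] [-1.0329 -3.4535  6.5935] 0.019377904963625705
```

View pics/w3c.png

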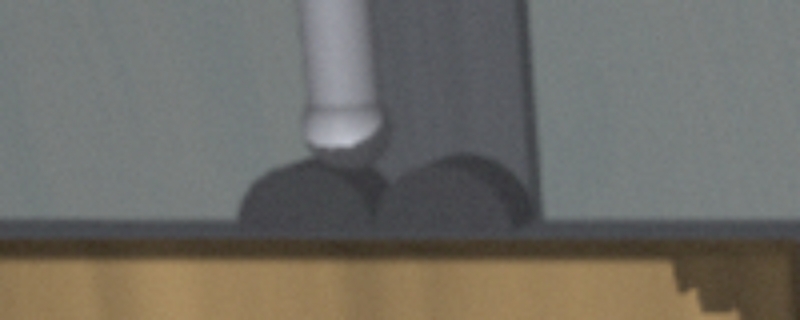

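>>> {"op": "play_rows", "data": {"translation": [[0.02, 0.1, 0], [0.04, 0.2, 0], [0.05, 0.3, 0], [0.07, 0.39, 0], [0.07, 0.39, 0]], "turn": [0, 0, 0, 0, 0], "gripper": [0.1, 0.1, 0.1, 0.1, 0.1]}}

```text
time_s: 6.02
tcp_pos: [0.59, -0.1183, 0.0922]
orientation: [-89.9, -0.1, -100.0]
contact_force: [-1.2, -2.9, 6.8]
grip_width: 0.0194
```

```bash
python3 - <<'E'
from h import *
np.set_printoptions(precision=4,suppress=True)
s=robot.get_state();print(s['tcp_pos'],s['contact_force'],s['grip_width'])
p,d=save('wrist','w4'); cv2.imwrite('pics/w4c.png',cv2.resize(cv2.cvtColor(p,4)[140:220,60:260],None,fx=4,fy=4))
E
```

```text
[ 0.59   -0.1183  0.0922] [-1.2422 -2.9415  6.8426] 0.0194307476719237
```

View pics/w4c.png

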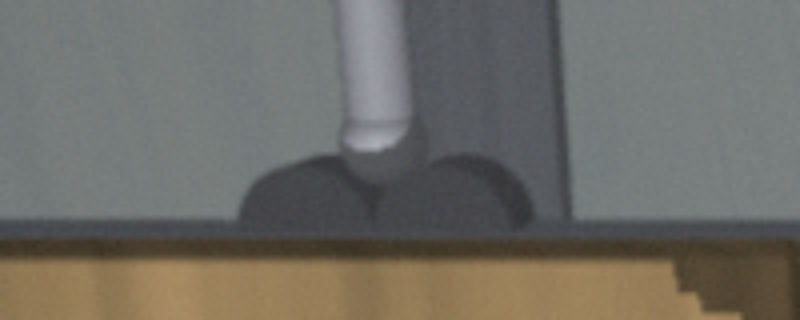

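>>> {"op": "play_rows", "data": {"translation": [[0, 0, 0], [0, 0, 0], [0, 0, 0], [0, 0, 0], [0, 0, 1]], "turn": [0, 0, 0, 0, 0], "gripper": [1, 1, 1, 1, 1]}}

```text
time_s: 6.7
tcp_pos: [0.5889, -0.1174, 0.1009]
orientation: [-90.1, 0.0, -100.0]
contact_force: [-0.9, 0.2, 0.6]
grip_width: 0.0855
```

>>> {"op": "play_rows", "data": {"translation": [[0, 0, 4], [0, 0, 8], [0, 0, 12], [0, 0, 13], [0, 0, 13]], "turn": [0, 0, 0, 0, 0], "gripper": [1, 1, 1, 1, 1]}}

```text
time_s: 7.32
tcp_pos: [0.5897, -0.1176, 0.232]
orientation: [-89.9, -0.0, -100.0]
contact_force: [-0.4, 0.9, -0.9]
grip_width: 0.0855
```

```bash
python3 - <<'E'
from h import *
np.set_printoptions(precision=4,suppress=True)
s=robot.get_state();print(s['tcp_pos'],s['contact_force'],s['grip_width'],s['time_s'])
c=robot.get_calibration('wrist');p,d=save('wrist','w5')
H={'post':.1,'corner':.052,'plate':.04,'upright':.052,'station':.1}
for th in H:
    l=robot.landmark_of(th,'wrist')[:2]
    print(th,[(np.round(a['centre'],1).tolist(),round(a['score'],2),at_z(c,a['centre'],H[th])) for a in l])
E
```

```text
[ 0.5897 -0.1176  0.232 ] [-0.3848  0.8799 -0.9438] 0.08551414157860371 7.325
post [([315.1, 229.2], 0.68, array([ 0.5888, -0.1175,  0.1   ]))]
corner [([222.1, 289.9], 0.68, array([ 0.5403, -0.0328,  0.052 ]))]
plate [([219.9, 250.3], 0.95, array([ 0.57  , -0.0355,  0.04  ]))]
upright [([223.3, 301.1], 0.78, array([ 0.5306, -0.0315,  0.052 ]))]
station [([319.4, 229.5], 0.88, array([ 0.5881, -0.1203,  0.1   ]))]
```

View pics/w5.png

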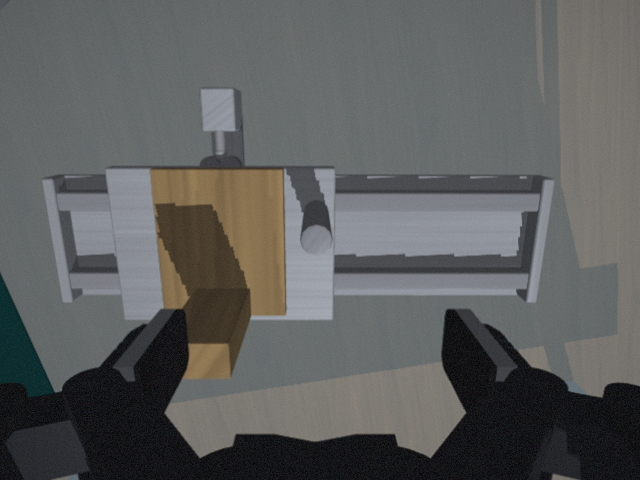

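>>> {"op": "play_rows", "data": {"translation": [[-1.5, 6, 0], [-3, 12, 0], [-4.5, 18, 0], [-6, 24, 0], [-7.5, 30, 0]], "turn": [0.14, 0.28, 0.42, 0.56, 0.707], "gripper": [1, 1, 1, 1, 1]}}

```text
time_s: 8.25
tcp_pos: [0.5137, 0.1842, 0.2308]
orientation: [-90.0, 0.0, -59.2]
contact_force: [0.9, 0.6, 0.2]
grip_width: 0.0853
```

>>> {"op": "play_rows", "data": {"translation": [[-0.5, 4, 0], [-1.5, 8, 0], [-1.5, 8, 0], [-1.5, 8, 0], [-1.5, 8, 0]], "turn": [0, 0, 0, 0, 0], "gripper": [1, 1, 1, 1, 1]}}

```text
time_s: 8.88
tcp_pos: [0.4998, 0.2613, 0.2311]
orientation: [-90.0, -0.0, -59.5]
contact_force: [-0.5, -0.9, -0.2]
grip_width: 0.0852
```

```bash
python3 - <<'E'
from h import *
np.set_printoptions(precision=4,suppress=True)
s=robot.get_state();print(s['tcp_pos'],s['orientation'],s['joints'],s['time_s'])
c=robot.get_calibration('wrist');p,d=save('wrist','w6')
H={'square':.004,'square_grip':.094,'square_heel':.004}
for th in H:
    l=robot.landmark_of(th,'wrist')[:2]
    print(th,[(np.round(a['centre'],1).tolist(),round(a['score'],2),at_z(c,a['centre'],H[th])) for a in l])
E
```

```text
[0.4998 0.2613 0.2311] [-90.0337  -0.0083 -59.5489] [ 26.3998  19.1752 101.2187  -0.0124  59.6392  85.9549] 8.875
square [([313.3, 172.5], 0.68, array([0.5206, 0.2754, 0.004 ]))]
square_grip [([311.7, 222.6], 0.73, array([0.5005, 0.2646, 0.094 ]))]
square_heel []
```

View pics/w6.png

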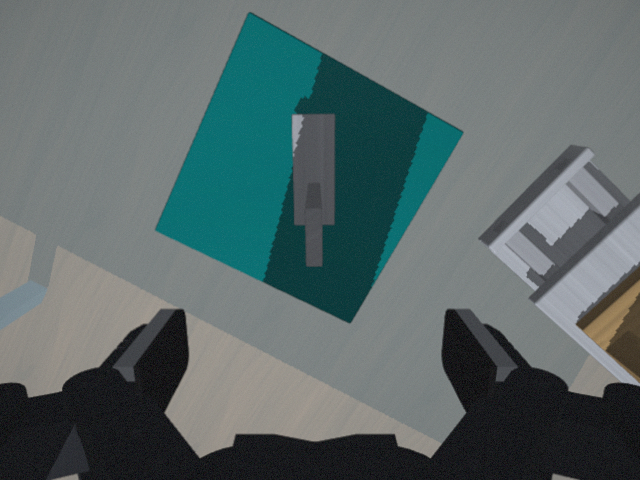

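```bash
python3 - <<'E'
from h import *
np.set_printoptions(precision=4,suppress=True)
c=robot.get_calibration('wrist')
im=cv2.imread('pics/w6.png'); cv2.imwrite('pics/w6c.png',cv2.resize(im[100:280,270:360],None,fx=3.3,fy=3.3,interpolation=cv2.INTER_CUBIC))
f=lambda u,v,h:at_z(c,(u,v),h)[:2]
fl,fr,nl,nr=f(292.5,114,.022),f(335,114,.022),f(294.5,224,.022),f(335,224,.022)
print(fl,fr,nl,nr)
g=lambda p,q:np.degrees(np.arctan2(*(q-p)[::-1]))
print(g(nl,fl),g(nr,fr),g(fr,fl)-90,g(nr,nl)-90)
b1,b2=f(305.5,267,.129),f(323,267,.129); b3,b4=f(305,208,.129),f(321.5,208,.129)
print('back top',b1,b2,(b1+b2)/2,g(b2,b1)-90,g(b1,b3),g(b2,b4)); 
u=np.array([np.cos(np.radians(30.5)),np.sin(np.radians(30.5))])
print('grip from back top',(b1+b2)/2+.018*u,'from foot far',(fl+fr)/2-.072*u)
E
```

```text
[0.5538 0.3142] [0.5708 0.2853] [0.4773 0.2687] [0.4946 0.2392]
30.732580664882605 31.1731532182514 30.44758989293136 30.43969250400633
back top [0.4822 0.2583] [0.4875 0.2492] [0.4849 0.2537] 30.436150260900448 30.570874291160578 32.12209878050634
grip from back top [0.5004 0.2629] from foot far [0.5003 0.2632]
```

View pics/w6c.png

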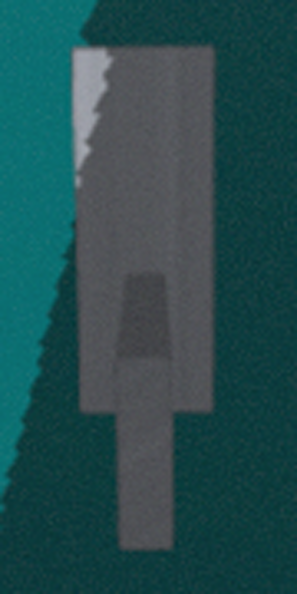

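>>> {"op": "play_rows", "data": {"translation": [[0.06, 0.17, -4], [0.06, 0.17, -8], [0.06, 0.17, -12], [0.06, 0.17, -15], [0.06, 0.17, -15.6]], "turn": [0, 0.01, 0.02, 0.02, 0.02], "gripper": [1, 1, 1, 1, 1]}}

```text
time_s: 9.7
tcp_pos: [0.4991, 0.2632, 0.0735]
orientation: [-90.2, 0.0, -58.4]
contact_force: [-0.7, 0.1, 0.6]
grip_width: 0.0852
```

>>> {"op": "play_rows", "data": {"translation": [[0, 0, 0], [0, 0, 0], [0, 0, 0], [0, 0, 0], [0, 0, 0]], "turn": [0, 0, 0, 0, 0], "gripper": [0, 0, 0, 0, 0], "squeeze": 70}}

```text
time_s: 10.32
tcp_pos: [0.5006, 0.2643, 0.076]
orientation: [-89.9, -0.0, -58.3]
contact_force: [0.4, -0.4, 5.7]
grip_width: 0.009
```

```bash
python3 - <<'E'
from h import *
np.set_printoptions(precision=4,suppress=True)
s=robot.get_state();print(s['tcp_pos'],s['orientation'],s['contact_force'],s['ft_torque'],s['grip_width'],s['time_s'])
p,d=save('wrist','w7')
E
```

```text
[0.5006 0.2643 0.076 ] [-89.938   -0.012  -58.3177] [ 0.3598 -0.4051  5.6948] [-0.1393  0.0816  0.0349] 0.008967651670471422 10.325
```

View pics/w7.png

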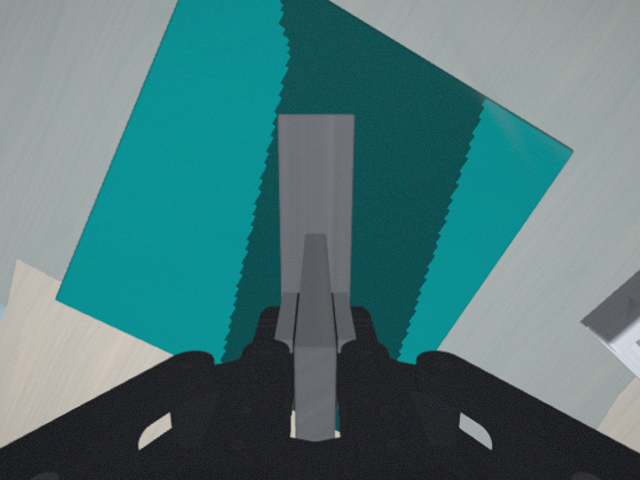

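>>> {"op": "play_rows", "data": {"translation": [[0, 0, 3], [0, 0, 8], [0, 0, 13], [0, -1, 17.5], [1, -5, 17.5]], "turn": [0, 0, 0, 0, -0.1], "gripper": [0, 0, 0, 0, 0]}}

```text
time_s: 11.0
tcp_pos: [0.5117, 0.2157, 0.2539]
orientation: [-89.6, -0.0, -64.0]
contact_force: [0.8, -1.3, -3.9]
grip_width: 0.0088
```

```bash
python3 - <<'E'
from h import *
np.set_printoptions(precision=4,suppress=True)
s=robot.get_state();print(s['tcp_pos'],s['orientation'],s['contact_force'],s['ft_torque'],s['grip_width'],s['time_s'])
save('scene','s8')
E
```

```text
[0.5117 0.2157 0.2539] [-89.6059  -0.0007 -64.0197] [ 0.7781 -1.2813 -3.9477] [-0.016   0.0275  0.009 ] 0.00878510584469523 11.0
```

View pics/s8.png

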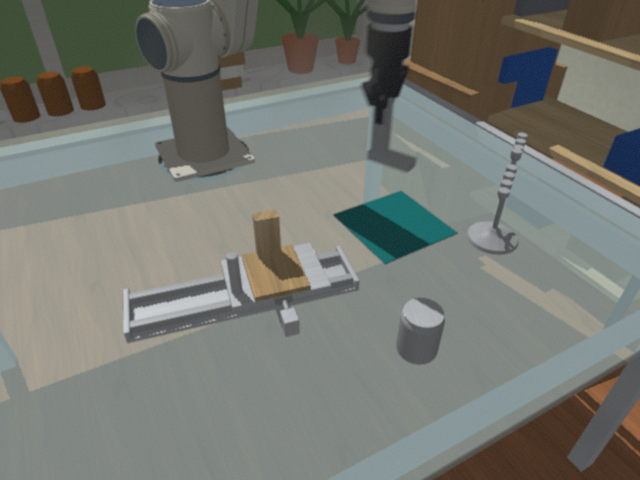

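>>> {"op": "play_rows", "data": {"translation": [[1.5, -5.5, 0], [3, -11, 0], [4.5, -16.5, 0], [6, -22, 0], [7, -25.5, 0]], "turn": [-0.13, -0.26, -0.39, -0.51, -0.628], "gripper": [0, 0, 0, 0, 0]}}

```text
time_s: 11.68
tcp_pos: [0.5797, -0.0432, 0.2492]
orientation: [-90.1, -0.0, -100.3]
contact_force: [-0.4, 0.5, -4.1]
grip_width: 0.0093
```

>>> {"op": "play_rows", "data": {"translation": [[0, 0, -2], [0, 0, -5], [0, 0, -8], [0, 0, -9], [0, 0, -9]], "turn": [0, 0, 0, 0, 0], "gripper": [0, 0, 0, 0, 0]}}

```text
time_s: 12.3
tcp_pos: [0.5795, -0.0407, 0.1596]
orientation: [-90.1, -0.0, -100.0]
contact_force: [0.2, 0.4, -3.7]
grip_width: 0.0094
```

```bash
python3 - <<'E'
from h import *
np.set_printoptions(precision=4,suppress=True)
s=robot.get_state();print(s['tcp_pos'],s['orientation'],s['contact_force'],s['ft_torque'],s['grip_width'],s['time_s'])
for n in ['scene','wrist','top']: 
    save(n,n+'9');c=robot.get_calibration(n)
    for th,h in [('corner',.052),('square_heel',.082),('square_grip',.172)]:
        print(n,th,[(np.round(a['centre'],1).tolist(),round(a['score'],2),at_z(c,a['centre'],h)) for a in robot.landmark_of(th,n)[:2]])
E
```

```text
[ 0.5795 -0.0407  0.1596] [ -90.1233   -0.0073 -100.0327] [ 0.1838  0.3984 -3.6676] [0.0041 0.0044 0.0253] 0.009393349163271546 12.3
scene corner [([268.2, 258.2], 0.76, array([ 0.5442, -0.0362,  0.052 ]))]
scene square_heel [([271.1, 249.7], 0.97, array([ 0.5578, -0.0343,  0.082 ])), ([272.2, 255.7], 0.42, array([ 0.5742, -0.0393,  0.082 ]))]
scene square_grip [([268.0, 213.5], 0.64, array([ 0.5693, -0.0393,  0.172 ]))]
wrist corner []
wrist square_heel [([317.3, 206.6], 0.25, array([ 0.6049, -0.0463,  0.082 ]))]
wrist square_grip [([313.2, 340.4], 0.56, array([ 0.5766, -0.0394,  0.172 ]))]
top corner [([306.5, 166.9], 0.7, array([0.7957, 0.1044, 0.052 ]))]
top square_heel [([380.5, 279.4], 0.58, array([ 0.5636, -0.0417,  0.082 ]))]
top square_grip [([383.2, 264.7], 0.36, array([ 0.5783, -0.0382,  0.172 ])), ([148.7, 241.7], 0.33, array([0.6145, 0.3756, 0.172 ]))]
```

View pics/wrist9.png

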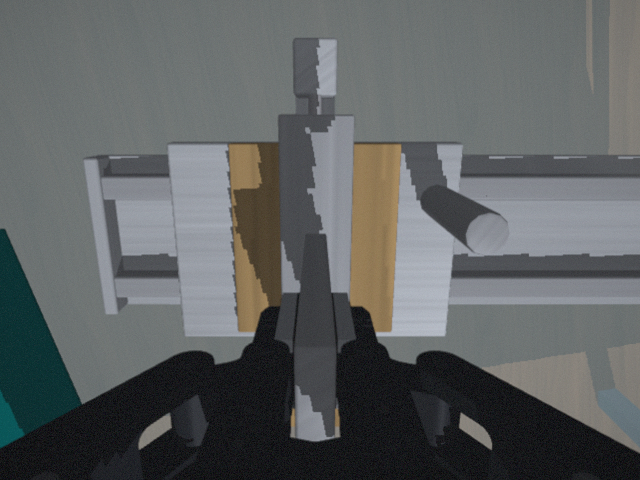

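View pics/scene9.png

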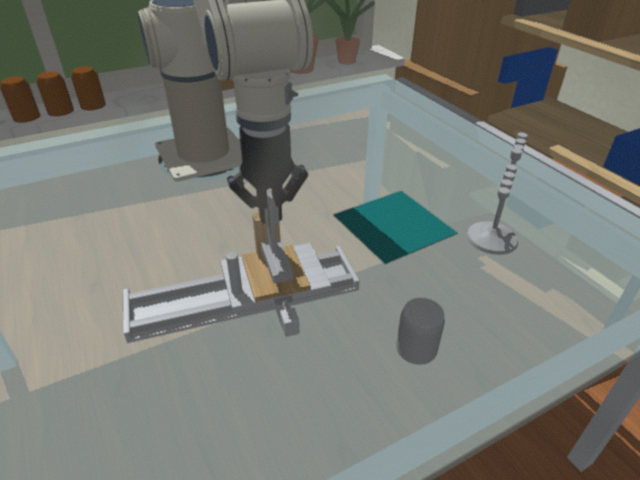

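>>> {"op": "play_rows", "data": {"translation": [[0, 0, -1], [0, 0, -2], [0, 0, -2.8], [0, 0, -3.1], [0, 0, -3.3]], "turn": [0, 0, 0, 0, 0], "gripper": [0, 0, 0, 0, 0]}}

```text
time_s: 13.52
tcp_pos: [0.5802, -0.0409, 0.127]
orientation: [-90.0, -0.0, -100.0]
contact_force: [1.0, 0.8, -3.4]
grip_width: 0.009
```

>>> {"op": "play_rows", "data": {"translation": [[0, 0, -0.05], [0, 0, -0.1], [0, 0, -0.15], [0, 0, -0.2], [0, 0, -0.2]], "turn": [0, 0, 0, 0, 0], "gripper": [0, 0, 0, 0, 0]}}

```text
time_s: 14.15
tcp_pos: [0.5801, -0.0408, 0.1253]
orientation: [-90.0, 0.0, -100.0]
contact_force: [-0.7, 0.1, -4.1]
grip_width: 0.0093
```

>>> {"op": "play_rows", "data": {"translation": [[0, 0, -0.05], [0, 0, -0.1], [0, 0, -0.15], [0, 0, -0.2], [0, 0, -0.2]], "turn": [0, 0, 0, 0, 0], "gripper": [0, 0, 0, 0, 0]}}

```text
time_s: 14.78
tcp_pos: [0.5801, -0.0409, 0.124]
orientation: [-90.0, -0.0, -100.0]
contact_force: [-3.4, 0.2, 5.2]
grip_width: 0.0094
```

>>> {"op": "play_rows", "data": {"translation": [[0, 0, 0.15], [-0.4, 0.07, 0.15], [-0.89, 0.16, 0.15], [-1.38, 0.24, 0.15], [-1.58, 0.28, 0.15]], "turn": [0, 0, 0, 0, 0], "gripper": [0, 0, 0, 0, 0]}}

```text
time_s: 15.4
tcp_pos: [0.5638, -0.038, 0.1247]
orientation: [-90.0, -0.0, -100.0]
contact_force: [-1.1, -0.3, -3.2]
grip_width: 0.009
```

>>> {"op": "play_rows", "data": {"translation": [[-0.05, 0.01, 0], [-0.1, 0.02, 0], [-0.15, 0.03, 0], [-0.2, 0.04, 0], [-0.2, 0.04, 0]], "turn": [0, 0, 0, 0, 0], "gripper": [0, 0, 0, 0, 0]}}

```text
time_s: 16.02
tcp_pos: [0.5623, -0.0377, 0.1248]
orientation: [-90.0, 0.0, -100.0]
contact_force: [0.0, 0.5, -3.8]
grip_width: 0.009
```

```bash
python3 - <<'E'
from h import *
np.set_printoptions(precision=4,suppress=True)
s=robot.get_state();print(s['tcp_pos'],s['orientation'],s['contact_force'],s['ft_torque'],s['grip_width'],s['time_s'])
p,d=save('scene','s10');cv2.imwrite('pics/s10c.png',cv2.resize(cv2.cvtColor(p,4)[190:340,210:370],None,fx=4.5,fy=4,interpolation=cv2.INTER_CUBIC))
E
```

```text
[ 0.5623 -0.0377  0.1248] [ -90.0051    0.0016 -100.0399] [ 0.0458  0.4704 -3.8414] [-0.0094  0.0432  0.0512] 0.008996964124155342 16.025
```

View pics/s10c.png

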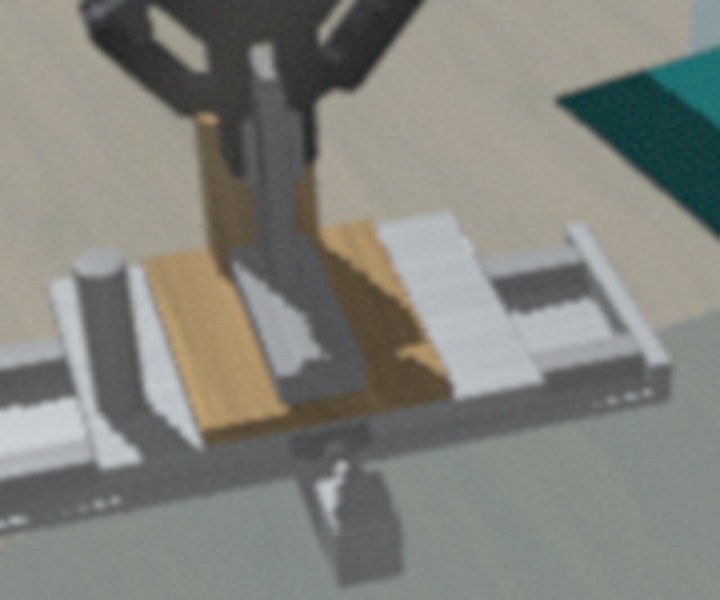

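>>> {"op": "play_rows", "data": {"translation": [[-0.05, 0.01, 0], [-0.1, 0.02, 0], [-0.15, 0.03, 0], [-0.2, 0.04, 0], [-0.2, 0.04, 0]], "turn": [0, 0, 0, 0, 0], "gripper": [0, 0, 0, 0, 0]}}

```text
time_s: 16.7
tcp_pos: [0.5611, -0.0374, 0.125]
orientation: [-89.9, 0.0, -100.0]
contact_force: [4.9, -0.3, -6.7]
grip_width: 0.0092
```

>>> {"op": "play_rows", "data": {"translation": [[-0.05, 0.01, 0], [-0.1, 0.02, 0], [-0.15, 0.03, 0], [-0.15, 0.03, 0], [-0.15, 0.03, 0]], "turn": [0, 0, 0, 0, 0], "gripper": [0, 0, 0, 0, 0]}}

```text
time_s: 17.32
tcp_pos: [0.561, -0.0374, 0.1251]
orientation: [-89.7, 0.0, -100.0]
contact_force: [9.0, -2.1, -10.0]
grip_width: 0.0093
```

>>> {"op": "play_rows", "data": {"translation": [[0.2, -0.04, 0], [0.2, -0.04, -0.05], [0.2, -0.04, -0.1], [0.2, -0.04, -0.15], [0.2, -0.04, -0.2]], "turn": [0, 0, 0, 0, 0], "gripper": [0, 0, 0, 0, 0]}}

```text
time_s: 17.95
tcp_pos: [0.5612, -0.0374, 0.1239]
orientation: [-90.0, 0.0, -100.0]
contact_force: [-2.5, -1.6, 11.5]
grip_width: 0.0092
```

>>> {"op": "play_rows", "data": {"translation": [[-0.1, 0.02, 0], [-0.2, 0.04, 0], [-0.3, 0.05, 0], [-0.35, 0.06, 0], [-0.35, 0.06, 0]], "turn": [0, 0, 0, 0, 0], "gripper": [0, 0, 0, 0, 0]}}

```text
time_s: 18.58
tcp_pos: [0.5611, -0.0374, 0.1241]
orientation: [-89.5, 0.0, -100.0]
contact_force: [11.2, -3.5, -2.1]
grip_width: 0.009
```

```bash
python3 - <<'E'
from h import *
np.set_printoptions(precision=4,suppress=True)
s=robot.get_state();print(s['tcp_pos'],s['orientation'],s['contact_force'],s['ft_torque'],s['grip_width'],s['time_s'])
p,d=save('scene','s11');cv2.imwrite('pics/s11c.png',cv2.resize(cv2.cvtColor(p,4)[190:340,210:370],None,fx=4.5,fy=4,interpolation=cv2.INTER_CUBIC))
p,d=save('wrist','w11')
c=robot.get_calibration('scene')
for th,h in [('corner',.052),('square_heel',.052),('post',.1),('station',.1)]:
        print(th,[(np.round(a['centre'],1).tolist(),round(a['score'],2),at_z(c,a['centre'],h)) for a in robot.landmark_of(th,'scene')[:2]])
E
```

```text
[ 0.5611 -0.0374  0.1241] [ -89.5406    0.019  -100.0362] [11.1875 -3.5249 -2.1206] [-0.4948 -1.7453  0.0153] 0.009036656439819515 18.575
corner [([267.1, 256.3], 0.74, array([ 0.5382, -0.0359,  0.052 ]))]
square_heel [([268.8, 258.8], 0.92, array([ 0.5463, -0.0359,  0.052 ]))]
post [([232.1, 264.4], 0.76, array([ 0.5835, -0.1165,  0.1   ]))]
station [([228.3, 268.4], 0.61, array([ 0.5902, -0.1256,  0.1   ])), ([246.6, 294.4], 0.19, array([ 0.6625, -0.1209,  0.1   ]))]
```

View pics/s11c.png

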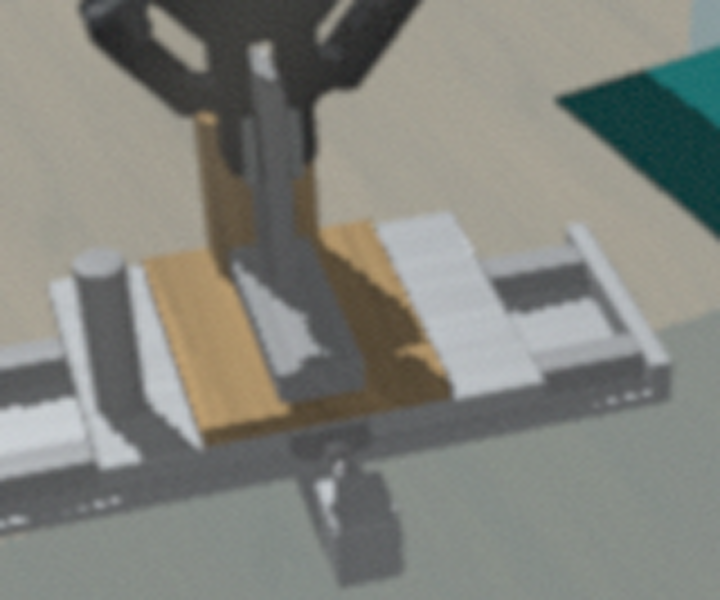

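View pics/w11.png

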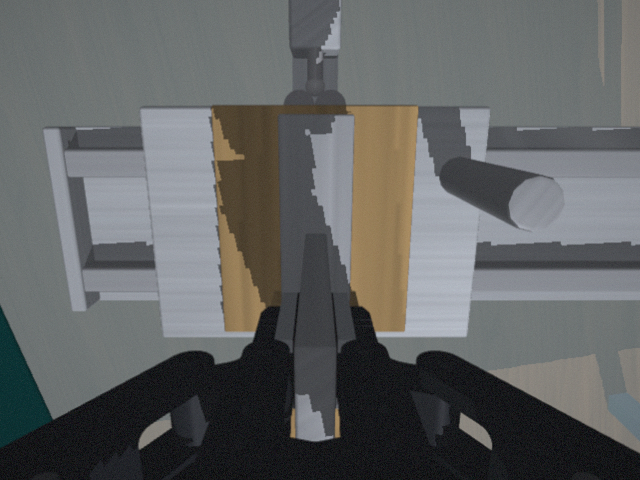

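>>> {"op": "play_rows", "data": {"translation": [[0, 0, -0.05], [0, 0, -0.1], [0, 0, -0.15], [0, 0, -0.2], [0, 0, -0.2]], "turn": [0, 0, 0, 0, 0], "gripper": [0, 0, 0, 0, 0]}}

```text
time_s: 19.5
tcp_pos: [0.5612, -0.0374, 0.1239]
orientation: [-89.5, 0.0, -100.0]
contact_force: [3.9, -2.3, 16.9]
grip_width: 0.009
```

>>> {"op": "play_rows", "data": {"translation": [[-0.05, 0.01, 0], [-0.1, 0.02, 0], [-0.15, 0.03, 0], [-0.2, 0.04, 0], [-0.2, 0.04, 0]], "turn": [0, 0, 0, 0, 0], "gripper": [0, 0, 0, 0, 0]}}

```text
time_s: 20.12
tcp_pos: [0.5611, -0.0374, 0.124]
orientation: [-89.3, 0.0, -100.0]
contact_force: [11.8, -4.3, 10.4]
grip_width: 0.0095
```

>>> {"op": "play_rows", "data": {"translation": [[0, 0, 0], [0, 0, 0], [0, 0, 0], [0, 0, 0], [0, 0, 0]], "turn": [0, 0, 0, 0, 0], "gripper": [0, 0, 0, 0, 0]}}

```text
time_s: 20.75
tcp_pos: [0.5611, -0.0373, 0.124]
orientation: [-89.3, 0.0, -100.0]
contact_force: [11.5, -4.8, 9.9]
grip_width: 0.0094
```

```bash
python3 - <<'E'
from h import *
np.set_printoptions(precision=4,suppress=True)
s=robot.get_state();print(s['tcp_pos'],s['orientation'],s['contact_force'],s['ft_torque'],s['grip_width'],s['time_s'])
p,d=save('scene','s12');cv2.imwrite('pics/s12c.png',cv2.resize(cv2.cvtColor(p,4)[190:340,210:370],None,fx=4.5,fy=4,interpolation=cv2.INTER_CUBIC))
p,d=save('wrist','w12')
E
```

```text
[ 0.5611 -0.0373  0.124 ] [ -89.2881    0.027  -100.0306] [11.5208 -4.7642  9.9481] [-0.5991 -1.4688  0.1006] 0.00944229732794567 20.75
```

View pics/s12c.png

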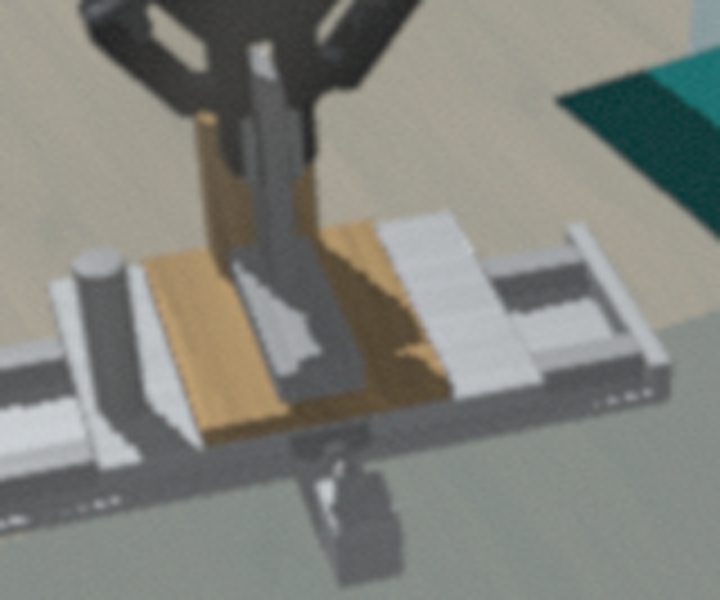

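View pics/w12.png

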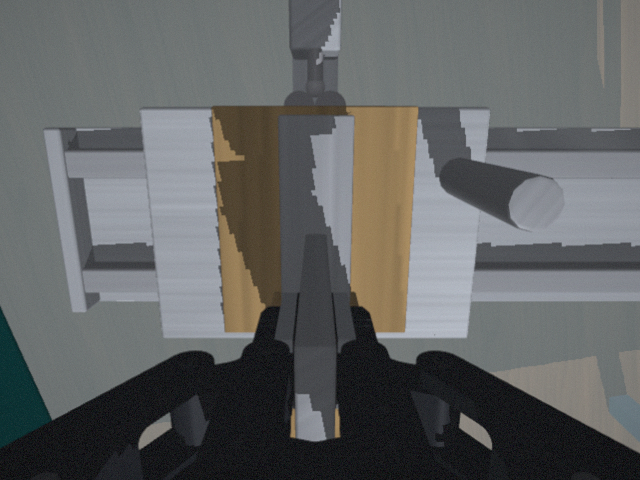

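```bash
cat > tilt.py <<'E'
from h import *
np.set_printoptions(precision=4,suppress=True)
import sys
def run(fn):
    c=robot.get_calibration('wrist');d=np.load(f'pics/{fn}.npy')
    def fit(cols,rows):
        P=np.array([at_depth(c,(u,v),d[v,u]) for u in cols for v in rows if d[v,u]>0.02])
        ux=np.array([.985,-.174]);uy=np.array([.174,.985])
        x=(P[:,:2]-[.542,-.034])@ux;y=(P[:,:2]-[.542,-.034])@uy
        A=np.c_[x,y,np.ones(len(x))]; k=np.ones(len(x),bool)
        for _ in range(5):
            s=np.linalg.lstsq(A[k],P[k,2],rcond=None)[0]; r=P[:,2]-A@s; k=abs(r)<2.5*np.std(r[k])+1e-6
        return s,np.std(r[k]),k.sum(),x[k].min(),x[k].max()
    print('plate',fit(list(range(235,272,3))+list(range(360,400,3)),range(120,300,4)))
    print('foot',fit(list(range(286,296,1))+list(range(338,347,1)),range(122,285,3)))
run(sys.argv[1])
E
python3 tilt.py w12
```

```text
plate (array([-0.0006, -0.0004,  0.0519]), np.float64(0.0006219131199732232), np.int64(1197), np.float64(-0.0029781673601133474), np.float64(0.0886450816574089))
foot (array([ 0.0095, -0.004 ,  0.0696]), np.float64(0.0005998224614482596), np.int64(1019), np.float64(0.010400907844650385), np.float64(0.08752033867067324))
```

>>> {"op": "play_rows", "data": {"translation": [[0, 0, 0], [0, 0, 0], [0, 0, 0], [0, 0, -0.05], [0, 0, -0.1]], "turn": [0, 0, 0, 0, 0], "gripper": [0, 0, 0, 0, 0], "squeeze": 25}}

```text
time_s: 21.48
tcp_pos: [0.5612, -0.0374, 0.1239]
orientation: [-89.3, 0.0, -100.0]
contact_force: [6.4, -4.0, 24.3]
grip_width: 0.0094
```

```bash
python3 - <<'E'
from h import *
np.set_printoptions(precision=4,suppress=True)
s=robot.get_state();print(s['tcp_pos'],s['orientation'],s['contact_force'],s['ft_torque'],s['grip_width'],s['time_s'])
save('wrist','w13')
E
python3 tilt.py w13
```

```text
[ 0.5612 -0.0374  0.1239] [ -89.2817    0.0268 -100.0325] [ 6.4343 -4.0114 24.2539] [-0.566  -0.7075  0.0348] 0.009380805157619175 21.475
plate (array([-0.0006, -0.0009,  0.0519]), np.float64(0.0006133495923652267), np.int64(1184), np.float64(-0.0031499205381466337), np.float64(0.0886993449704938))
foot (array([ 0.0058, -0.0017,  0.0698]), np.float64(0.0005799426355638821), np.int64(1019), np.float64(0.010699335478104663), np.float64(0.08757327188780122))
```

>>> {"op": "play_rows", "data": {"translation": [[0, 0, -0.05], [0, 0, -0.1], [0, 0, -0.1], [-0.05, 0.01, -0.1], [-0.05, 0.01, -0.1]], "turn": [0, 0, 0, 0, 0], "gripper": [0, 0, 0, 0, 0], "squeeze": 20}}

```text
time_s: 22.15
tcp_pos: [0.5612, -0.0374, 0.1239]
orientation: [-89.2, 0.0, -100.0]
contact_force: [7.3, -4.7, 27.7]
grip_width: 0.0092
```

```bash
python3 - <<'E'
from h import *
np.set_printoptions(precision=4,suppress=True)
s=robot.get_state();print(s['tcp_pos'],s['orientation'],s['contact_force'],s['ft_torque'],s['grip_width'],s['time_s'])
save('wrist','w14')
E
python3 tilt.py w14
```

```text
[ 0.5612 -0.0374  0.1239] [ -89.2014    0.0287 -100.0301] [ 7.2826 -4.6571 27.6743] [-0.603  -0.5566  0.0342] 0.009202925841471053 22.15
plate (array([ 0.0003, -0.0003,  0.0518]), np.float64(0.0006186067602140485), np.int64(1185), np.float64(-0.0030652518334709964), np.float64(0.08885009499685362))
foot (array([ 0.0083, -0.0023,  0.0696]), np.float64(0.000603740197114321), np.int64(1025), np.float64(0.01062994059168199), np.float64(0.0876861131006198))
```

>>> {"op": "play_rows", "data": {"translation": [[0.1, -0.02, 0], [0.2, -0.04, 0], [0.2, -0.04, 0], [0.2, -0.04, 0.0], [0.2, -0.04, 0.0]], "turn": [0, 0, 0, 0, 0], "gripper": [0, 0, 0, 0, 0], "squeeze": 20}}

```text
time_s: 22.82
tcp_pos: [0.5614, -0.0374, 0.1238]
orientation: [-89.4, 0.0, -100.0]
contact_force: [0.3, -3.3, 33.3]
grip_width: 0.009
```

```bash
python3 - <<'E'
from h import *
np.set_printoptions(precision=4,suppress=True)
s=robot.get_state();print(s['tcp_pos'],s['orientation'],s['contact_force'],s['ft_torque'],s['grip_width'],s['time_s'])
save('wrist','w15')
E
python3 tilt.py w15
```

```text
[ 0.5614 -0.0374  0.1238] [ -89.4165    0.0248 -100.0329] [ 0.2589 -3.2669 33.35  ] [-0.3891  0.3332  0.0138] 0.008965004385420975 22.825
plate (array([ 0.0009, -0.0005,  0.0518]), np.float64(0.0006168404270895547), np.int64(1188), np.float64(-0.0031337247883381214), np.float64(0.08873939553142497))
foot (array([ 0.0051, -0.002 ,  0.0697]), np.float64(0.0005897239697872517), np.int64(1011), np.float64(0.010641972453052356), np.float64(0.08764960661301666))
```

>>> {"op": "play_rows", "data": {"translation": [[0, 0, 0], [0, 0, 0], [-0.05, 0.01, 0.1], [-0.12, 0.02, 0.15], [-0.12, 0.02, 0.15]], "turn": [0, 0, 0, 0, 0], "gripper": [0, 0, 0, 0, 0], "squeeze": 60}}

```text
time_s: 23.5
tcp_pos: [0.5612, -0.0374, 0.1239]
orientation: [-89.3, 0.0, -100.0]
contact_force: [9.3, -4.6, 15.5]
grip_width: 0.0089
```

```bash
python3 - <<'E'
from h import *
np.set_printoptions(precision=4,suppress=True)
s=robot.get_state();print(s['tcp_pos'],s['orientation'],s['contact_force'],s['ft_torque'],s['grip_width'],s['time_s'])
save('wrist','w16')
E
python3 tilt.py w16
```

```text
[ 0.5612 -0.0374  0.1239] [ -89.306    0.03  -100.032] [ 9.348 -4.606 15.498] [-0.5036 -1.0582  0.0203] 0.008920825648374266 23.5
plate (array([-0.0005, -0.0007,  0.0518]), np.float64(0.0006370581401934917), np.int64(1193), np.float64(-0.003294333825439856), np.float64(0.08864880596747739))
foot (array([ 0.0079, -0.0073,  0.0697]), np.float64(0.0005747981528032876), np.int64(1023), np.float64(0.010603063310196592), np.float64(0.08752687582223823))
```

>>> {"op": "play_rows", "data": {"translation": [[0, 0, 0.05], [-0.04, 0.01, 0.07], [-0.08, 0.01, 0.07], [-0.08, 0.01, 0.07], [-0.08, 0.01, 0.07]], "turn": [0, 0, 0, 0, 0], "gripper": [0, 0, 0, 0, 0]}}

```text
time_s: 24.18
tcp_pos: [0.5611, -0.0374, 0.124]
orientation: [-89.2, 0.0, -100.0]
contact_force: [14.9, -4.6, 6.8]
grip_width: 0.0094
```

>>> {"op": "play_rows", "data": {"translation": [[0, 0, 0], [0, 0, 0], [0, 0, 0], [0, 0, 0], [0, 0, 0]], "turn": [0, 0, 0, 0, 0], "gripper": [0, 0, 0, 0, 0]}}

```text
time_s: 24.8
tcp_pos: [0.5611, -0.0373, 0.124]
orientation: [-89.2, 0.0, -100.0]
contact_force: [14.0, -3.8, 6.1]
grip_width: 0.0092
```

```bash
python3 - <<'E'
from h import *
np.set_printoptions(precision=4,suppress=True)
s=robot.get_state();print(s['tcp_pos'],s['orientation'],s['contact_force'],s['ft_torque'],s['grip_width'],s['time_s'])
save('wrist','w17');p,d=save('top','t17');cv2.imwrite('pics/t17c.png',cv2.resize(cv2.cvtColor(p,4)[200:350,290:530],None,fx=3.3,fy=3.3))
E
python3 tilt.py w17
```

```text
[ 0.5611 -0.0373  0.124 ] [ -89.2346    0.0345 -100.0287] [14.017  -3.8403  6.0524] [-0.665  -1.8123  0.0593] 0.009209304207923815 24.8
plate (array([-0.0014, -0.0002,  0.0519]), np.float64(0.0006223241390315802), np.int64(1184), np.float64(-0.0031976117485622295), np.float64(0.0886952966661062))
foot (array([ 0.0086, -0.0032,  0.0697]), np.float64(0.000603386575379473), np.int64(1019), np.float64(0.010555031291766673), np.float64(0.08755006084361762))
```

View pics/w17.png

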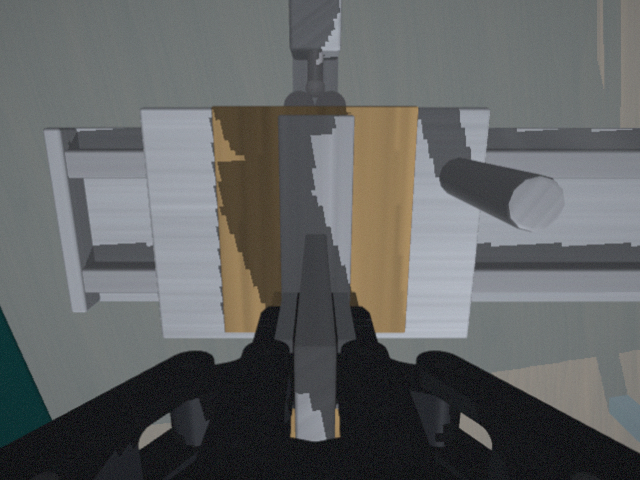

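View pics/t17.png

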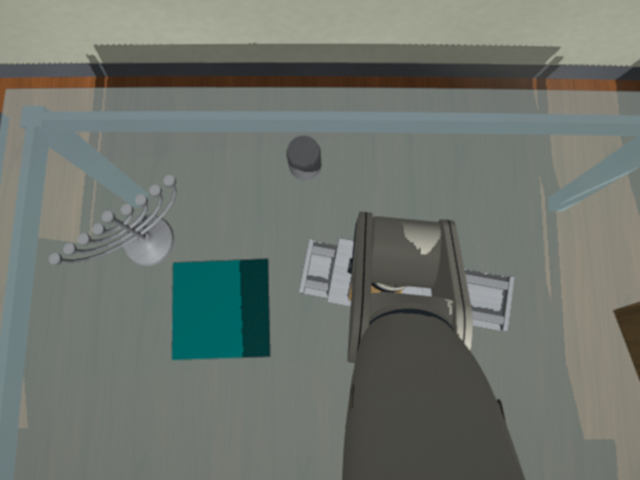

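```bash
python3 - <<'E'
from h import *
print(robot.hand_in()); s=robot.get_state(); print(s['contact_force'],s['tcp_pos'],s['grip_width'],s['time_s'])
E
```

```text
the job is handed in; nothing more can be done
None
the job is handed in; nothing more can be done
```

I finished the job and handed it in at about 25 s, with the square still gripped and pressed into the corner. `hand_in()` gave no verdict.

- **Carrier:** I gripped the steel post, slid it about 14 cm along the rail and let go. The wrist picture showed the spring ball between the two bumps, and it still did in the last one.
- **Square:** I gripped it by the blade (about 9 mm opening, 60 N grip). I then lowered it onto the plate mid-width and pushed it back against the upright.
- **Last forces:** the tool was pushed back from the upright with about 14.5 N. The vertical force was about 10 N above its value with the square hanging free. Friction mixes the two, so the contact force on each face is inferred, not measured.
- **Depth reading:** at the heel, the foot's top was 18 mm above the plate, which matches the foot's thickness, so the heel is down.
- **Menorah and canister:** they look unmoved in the last top view.

**Not fully flat:** the arm gives slightly under load, so the foot's toe is raised by about 0.01 rad (limit 0.03). That could leave the heel about 1 mm off the upright (limit 2.5 mm). I tried easing the grip and pressing again. That brought the tilt to about 0.004 rad, but it went back to 0.008–0.010 once I restored the push on the upright. I kept the stronger push so the upright contact would be certain.

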